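# Feel for a spacer's blind hole and hold it hole-up

### The job

Swing the red turnbutton fully aside and lift out the brass spacer that it keeps in the blue rack, leaving the other spacer in its slot and the things around undisturbed. Try one end of the spacer on the feeler pin of the stand, in line with it, to find out by feel which end has the blind hole. Finish while holding the spacer in the gripper, upright with its hole facing up, still, touching nothing else and with its middle at least 15 cm above the bench; do not put it down or let go.

Things in the scene. Friction and masses are not known exactly. Their poses are not given: they have to be found in the camera images.
- rack: Fixed blue rack, base plate 150 mm (x) by 250 mm (y), 12 mm thick; origin under its centre. Two slots 120 mm apart in y: in each a spacer lies level along x on two slanted rails between end walls (35 to 43 mm from the slot's centre, 40 mm wide, tops 14 mm above the spacer's axis). Beside the spacer's middle, fingers have free space down to the plate, 48 mm below the axis.
- probe: Feeler stand fixed to the bench: dark base 90 by 100 mm, grey upright post 24 by 30 mm, 169 mm high, with one level aluminium pin. Origin: on the underside, 27 mm from below the pin's tip and 28 mm from below the post's face. Its x points from the pin's tip to the post.
- pin_tip (a point): Free end of the feeler pin, on its axis, 150 mm above the bench. The pin is 12 mm in diameter and sticks out 55 mm from the post; this frame's x runs along the pin from its tip towards the post, level. A spacer end pushed along x over the tip either stops at once (solid end) or slides on up to 40 mm (hole).
- closed_slot (a point): Centre of the slot that the turnbutton closes (a spacer's centre when seated), 60 mm above the bench. Axes as the rack.
- open_slot (a point): Centre of the other slot, without turnbutton (a spacer's centre when seated), 60 mm above the bench. Axes as the rack.
- pivot (a point): Vertical pivot of the turnbutton at the underside of its bar, 84 mm above the bench, 54 mm along the rack's +x from the closed slot's centre, on a steel post 16 mm in diameter.
- turnbutton (a joint): Angle of the turnbutton, rad. 0: its bar points along the rack's -x over the spacer. It grows clockwise seen from above, to 1.6 at its stop, where the bar points along the rack's +y, fully aside; clear of the spacer above 1.2. Starts between 0 and 0.25. It stays where it is left (friction about 1 N at the knob).
- turnbutton_knob (a point): Black upright round knob on the turnbutton's red bar (bar 16 mm wide, 8 mm thick, its top 92 mm above the bench, 4 mm clear above the spacer), to pinch or push: 14 mm in diameter, 26 mm tall, 38 mm from the pivot. This point is the knob's centre, 13 mm above the bar's top. It turns with the bar.
- spacer_a_center (a point): Centre of a brass spacer, a cylinder 40 mm across, 64 mm long, 0.17 to 0.33 kg; x runs along its length. A blind hole 24 mm across, 40 mm deep is in the middle of one end, the other is solid: +x or -x is not told and differs between the two spacers, alike outside. Either may start in either slot, x along the rack's x, ends hidden by the end walls. (The z axis of bore_a points out of the hole.)
- spacer_b_center (a point): Centre of a brass spacer, a cylinder 40 mm across, 64 mm long, 0.17 to 0.33 kg; x runs along its length. A blind hole 24 mm across, 40 mm deep is in the middle of one end, the other is solid: +x or -x is not told and differs between the two spacers, alike outside. Either may start in either slot, x along the rack's x, ends hidden by the end walls. (The z axis of bore_b points out of the hole.)
- screwdriver: Bystander: screwdriver with green handle, lying on the bench. Origin under its middle.
- mug: Bystander: white mug, 76 mm wide and 90 mm high. Origin: centre of its foot.
- can: Bystander: orange can, 60 mm in diameter and 150 mm high. Origin: centre of its foot.
Not all that is in view belongs to the job. What is shaped like the part that bears spacer_a_center but green or white is not meant.

How it is judged:
By the outcome, as a careful person would: the job done as asked, in the order asked, and still so for the second after the job is handed in, while the arm keeps its last pose, push and grip.
It also fails if it takes over 58 s, if anything falls off the work surface, if the arm or the gripper's body presses on something with over 40 N, if the wrist force passes 120 N, or if a joint passes its speed limit or range.

### The arm

A 6-joint arm with a two-finger parallel gripper is mounted at the origin on the work surface. World frame = base frame: x ahead of the robot, y to its left, z up, the work surface at z = 0. Lengths are in m, angles in rad, forces in N, time in s.
With the tool pointing down it reaches from about 0.35 to 0.925 m from the base axis. Payload 6.4 kg.
Tool frame: the origin (TCP) lies midway between the tips of the shut fingers; the grasp point (between the pads) lies 19 mm behind it; z points along the fingers, y is the line along which they close (so a half turn about z gives the same grasp; the last joint's range is limited). The gripper opens to 94 mm and grips with 3 to 60 N. Pads are 16 mm wide; open, the fingers measure 119 mm over their backs; the gripper's body (75 mm by 177 mm) begins 78 mm behind the grasp point.
Start: joints at [0.956, 0.245, 1.558, -0, 1.339, -0.174], TCP at [0.277, 0.588, 0.205] pointing down, gripper open.
Joint ranges: [-3.13, 3.13], [-1.02, 2.26], [0.13, 2.54], [-0.95, 4.09], [0.21, 2.88], [-2.74, 2.74]. Speed limits (rad/s): [2.57, 2.57, 3.14, 3.14, 3.14, 3.14].

### API

Orientations are given as [roll, pitch, yaw] about the fixed x, y, z axes, in that order (R = Rz(yaw) Ry(pitch) Rx(roll)).
In Python, from plant import monitor, read_camera, calibration, robot gives the robot as it stands. The module is installed in compiled form; this text tells all that it offers.
- The arm moves only by the tool move_arm, never from a script. Its argument "plan" is a list of rows, each an object of numbers: "tx", "ty", "tz": the shift along the tool's x, y, z in units of 25 cm (1.0 is 25 cm); "ax", "ay", "az": the turn, a rotation vector about the tool's x, y, z in units of 0.5 rad (1.0 is 0.5 rad); "claw": the closure, from -1 (fully open) to 1 (shut). A call has 1 to 12 rows; each row is the pose to reach, as a shift and turn from the pose commanded when the call began, along the tool's axes at that moment; what a row does not reach only later rows make up. A row lasts 1/12 s, in which the tool goes at most 41.7 mm and 7.16 degrees, less where a joint would pass 70% of its speed; a pose out of reach is approached as far as the arm can. A call with a number of a shift or a turn outside -1 to 1 is refused whole. A call with a gripper value outside its range is refused whole. The fingers move at their own pace and stop on an object; "squeeze" is the grip in N (left out, the last holds). Time passes only in rows, so rows that repeat a pose let the fingers close. It gives the time, the measured TCP pose, the force, the opening and the grip force at its end, in the units of the state.
- monitor.state(): the state, without advancing time (a new reading comes with each control period).
- read_camera(name): name is "scene" or "top" or "wrist"; returns the picture (480x640x3 uint8, blue, green, red); there is no depth.
- calibration(name): a dict with "intrinsics" (3x3 intrinsics, pixels), "R" (3x3) and "t" (3): a world point X has camera coordinates R X + t; the wrist camera has in their place "mount" (4x4, takes a point from camera to tool coordinates, whose origin is the TCP and whose axes are the flange's). Camera axes: x right, y down, z forward; pixel columns grow to the right and rows downward; lengths in m; the calibration is good to about 2 mm. The wrist camera is an equidistant fisheye: a pixel r from the principal point sees the ray r / f radians off the axis. A picture is of the moment at which its call begins: read the wrist's pose just before it. calibration takes no time and is no camera call.
- robot.finish_job(): hands the job in; it is judged then, once.
The state is a dict: "t": time; "joints": joint angles; "joint_vel": joint speeds; "joint_torque": joint torques, N m; "eef_pos": TCP position; "orientation": TCP orientation; "force": force on the tool from outside, world axes, zero at the start; "moment": the same for the moment, N m; "gripper_width": finger opening in m; "grasp_force": force on a finger pad.
Only numpy, scipy, OpenCV 4.12 (cv2) and the standard library are available. Lean on these libraries where they do the work, as an engineer would, in place of code of your own. Each camera call takes 0.05 s, during which the arm holds its last target. There are 200 camera calls.

## Working session

There is one attempt and no reset: what is moved stays moved. The work goes in short steps, Python scripts to look and compute and a tool call to move; the robot and the scene stay as the last step left them, time stands still between calls to the robot, and variables do not carry over. Pictures are saved under pics/ and viewed, at most 10 in all, crops included, and the job is handed in when it is done.

Besides the shell and the picture viewer there is one more tool, called after "Emit:" as name([rows], argument=value, ...), one row to a line, values as JSON. move_arm: Moves the arm, as the interface text tells. Shifts and turns lie within -1 to 1; 1 stands for 25 cm of shift or 0.5 rad of turn. Its arguments: {"type":"object","properties":{"plan":{"type":"array"},"squeeze":{"type":"number"}},"required":["plan"]}

```bash
mkdir -p pics; python3 - <<'E'
from plant import monitor, read_camera, calibration
import cv2,numpy as np
s=monitor.state();print(s)
for n in("scene","top"):
    cv2.imwrite(f"pics/{n}0.png",read_camera(n))
for n in("scene","top","wrist"):
    print(n,calibration(n))
E
```

```text
{'t': 0.0, 'joints': array([ 9.55928907e-01,  2.45772089e-01,  1.55899814e+00,  2.45349460e-06,
        1.33867749e+00, -1.74104710e-01]), 'joint_vel': array([-0.00084833, -0.0018732 , -0.0003309 ,  0.00130637, -0.00011435,
        0.0012925 ]), 'joint_torque': array([-2.51438149e-03, -4.15853727e+01, -3.14590001e+01,  6.83369231e-02,
        3.35584022e-02, -1.16521360e-04]), 'eef_pos': array([0.27696039, 0.58738946, 0.20438074]), 'orientation': array([-3.13976605e+00, -3.23696812e-04,  2.70082908e+00]), 'force': array([ 0.29439386,  0.15451507, -0.23685877]), 'moment': array([0.01731658, 0.00616474, 0.03296224]), 'grasp_force': 0.0, 'gripper_width': 0.09395014654745112}
scene {'intrinsics': array([[497.26744478,   0.        , 317.44323156],
       [  0.        , 497.26744478, 240.96290227],
       [  0.        ,   0.        ,   1.        ]]), 'R': array([[ 0.66846553,  0.74359246,  0.01496971],
       [ 0.57392627, -0.50293059, -0.64627352],
       [-0.47303539,  0.44060308, -0.76295901]]), 't': array([-0.36712544, -0.23437484,  1.60470769])}
top {'intrinsics': array([[548.84767628
[... 165 characters left out ...]
999066 , -0.01170778],
       [-0.99800617,  0.00777103, -0.06263617],
       [ 0.06272131,  0.01124279, -0.99796775]]), 't': array([-0.0090604 ,  0.55886533,  1.33905454])}
wrist {'intrinsics': array([[371.64829954,   0.        , 319.27123813],
       [  0.        , 371.64829954, 249.92275236],
       [  0.        ,   0.        ,   1.        ]]), 'mount': array([[ 6.59571811e-04, -9.57315994e-01, -2.89042647e-01,
         8.49133349e-02],
       [ 9.99999620e-01,  7.95990823e-04, -3.54422390e-04,
         7.38765698e-05],
       [ 5.69369517e-04, -2.89042304e-01,  9.57316156e-01,
        -1.79661377e-01],
       [ 0.00000000e+00,  0.00000000e+00,  0.00000000e+00,
         1.00000000e+00]])}
```

View pics/top0.png

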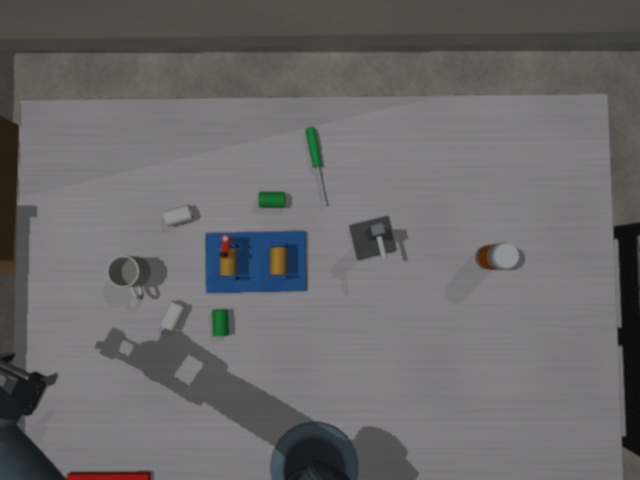

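View pics/scene0.png

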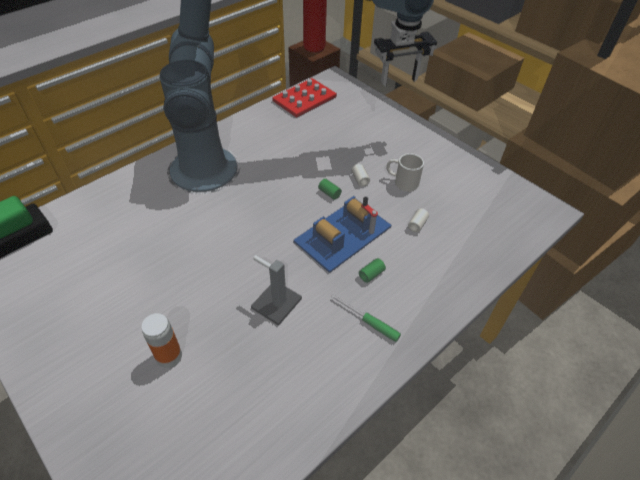

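The top view shows the blue rack at (206–307, 232–292). Cylinders that could be taken for the spacer:
- brass at (228,262), under the red bar and knob at (225,245)
- brass at (278,261), in the open slot
- green at (272,200) and (220,322)
- white at (178,215) and (173,316)

By the description I choose the brass one at (228,262). The stand's pin runs from about (383,258) to the post at (377,230).

```bash
cat > h.py <<'E'
from plant import monitor, read_camera, calibration, robot
import cv2,numpy as np
from scipy.spatial.transform import Rotation as Ro
def wristT():
    s=monitor.state();T=np.eye(4);T[:3,:3]=Ro.from_euler('xyz',s['orientation']).as_matrix();T[:3,3]=s['eef_pos'];return T
def ray(n,uv,T=None):
    c=calibration(n);K=c['intrinsics']
    d=np.array([(uv[0]-K[0,2])/K[0,0],(uv[1]-K[1,2])/K[1,1],1.])
    if n!='wrist': return -c['R'].T@c['t'],c['R'].T@d
    r=np.hypot(*d[:2]);d=np.r_[d[:2]/max(r,1e-9)*np.sin(r),np.cos(r)]
    M=T@c['mount'];return M[:3,3],M[:3,:3]@d
def onz(n,uv,z,T=None):
    o,d=ray(n,uv,T);return o+d*(z-o[2])/d[2]
def proj(n,X,T=None):
    c=calibration(n);K=c['intrinsics']
    if n!='wrist': p=c['R']@X+c['t'];q=p[:2]/p[2]
    else:
        p=(np.linalg.inv(T@c['mount'])@np.r_[X,1])[:3];q=p[:2]/np.hypot(*p[:2])*np.arctan2(np.hypot(*p[:2]),p[2])
    return K[:2,:2]@q+K[:2,2]
def tri(a,b):
    (o,d),(p,e)=a,b
    k=np.linalg.lstsq(np.c_[d,-e],p-o,rcond=None)[0]
    return (o+d*k[0]+p+e*k[1])/2,np.linalg.norm(o+d*k[0]-p-e*k[1])
def blobs(img,lo,hi,amin=20):
    m=cv2.inRange(cv2.cvtColor(img,cv2.COLOR_BGR2HSV),np.array(lo),np.array(hi))
    cs=cv2.findContours(m,cv2.RETR_EXTERNAL,cv2.CHAIN_APPROX_NONE)[0]
    return sorted([c for c in cs if cv2.contourArea(c)>amin],key=cv2.contourArea,reverse=True)
E
python3 - <<'E'
from h import *
np.set_printoptions(precision=4,suppress=True)
t=cv2.imread('pics/top0.png');s=cv2.imread('pics/scene0.png')
b=blobs(t,(100,120,60),(125,255,255),500)[0]
r=cv2.minAreaRect(b);P=np.array([onz('top',p,.012) for p in cv2.boxPoints(r)]);print('rack',r,P,P.mean(0))
for c in blobs(t,(10,120,60),(25,255,255),40): 
    r=cv2.minAreaRect(c);print('brass',r,onz('top',r[0],.07))
for c in blobs(t,(0,120,60),(6,255,255),20)+blobs(t,(174,120,60),(180,255,255),20): 
    r=cv2.minAreaRect(c);print('red',r,onz('top',r[0],.092))
crop=cv2.resize(t[200:320,190:400],None,fx=3.8,fy=3.8,interpolation=cv2.INTER_CUBIC)
crop2=cv2.resize(s[180:330,230:440],None,fx=3.8,fy=3.8,interpolation=cv2.INTER_CUBIC)
cv2.imwrite('pics/c1.png',crop[:,:]);cv2.imwrite('pics/c2.png',crop2)
E
```

```text
rack ((255.5, 261.5), (59.0, 99.0), 90.0) [[0.5758 0.2648 0.012 ]
 [0.5739 0.0183 0.012 ]
 [0.4279 0.0191 0.012 ]
 [0.4295 0.264  0.012 ]] [0.5018 0.1416 0.012 ]
brass ((278.0, 260.0), (26.0, 14.0), 90.0) [0.5035 0.0807 0.07  ]
brass ((228.0, 261.0), (14.0, 26.0), 0.0) [0.502  0.1995 0.07  ]
brass ((485.00006103515625, 257.5), (22.362327575683594, 14.033039093017578), 84.80557250976562) [ 0.5058 -0.4086  0.07  ]
brass ((6.5, 266.5), (11.0, 13.0), 90.0) [0.4928 0.7285 0.07  ]
red ((107.49998474121094, 475.5), (82.99998474121094, 6.999999046325684), -0.0) [0.014  0.4698 0.092 ]
red ((225.09619140625, 245.5192413330078), (6.667948246002197, 14.31647777557373), 11.309932708740234) [0.5377 0.2026 0.092 ]
```

View pics/c1.png

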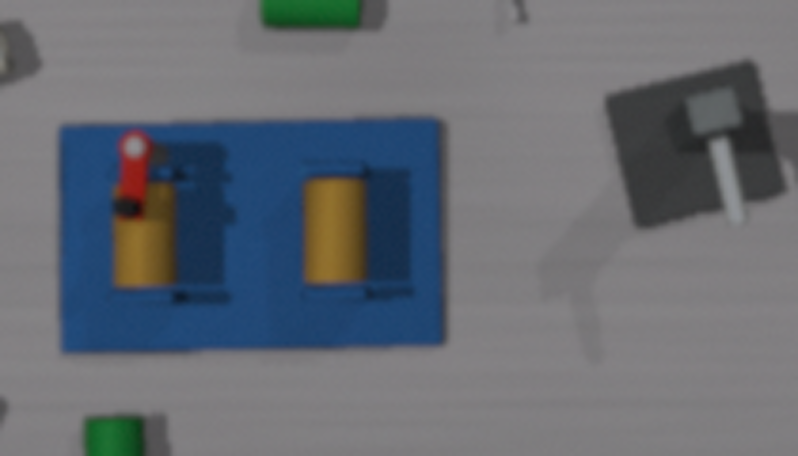

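View pics/c2.png

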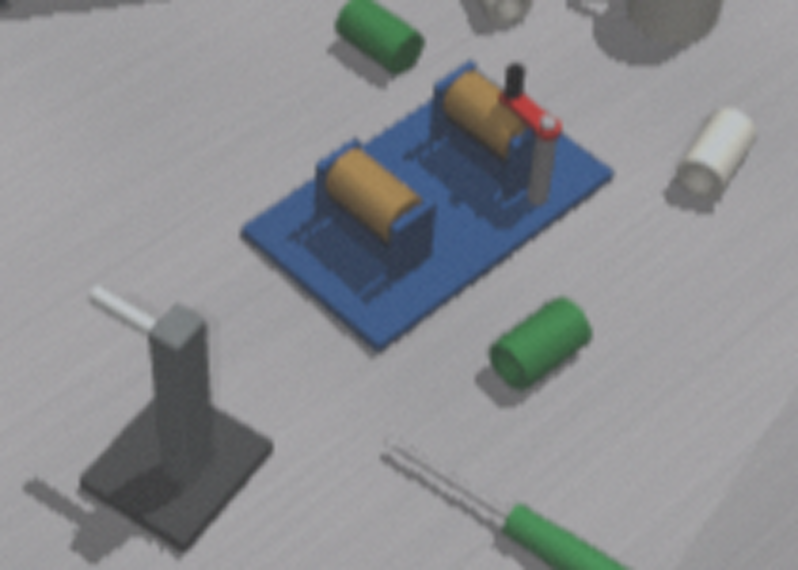

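The crops confirm it: the brass spacer under the red bar is the left one in the top view, with the rack's +x along world +x. The pin tip is at about (384.2,257.4) in the top view and (255,256.8) in the scene view.

```bash
cat >> h.py <<'E'
import json
def go(p,yaw=None,Rt=None):
    T=wristT();d=T[:3,:3].T@(np.array(p)-T[:3,3])
    if Rt is None: Rt=Ro.from_euler('xyz',[np.pi,0,yaw]).as_matrix() if yaw is not None else T[:3,:3]
    w=Ro.from_matrix(T[:3,:3].T@Rt).as_rotvec()
    print('t',np.round(d/.25,4),'a',np.round(w/.5,4),'rows',max(np.linalg.norm(d)/.0417,np.degrees(np.linalg.norm(w))/7.16))
def st():
    s=monitor.state();open('log.txt','a').write(json.dumps([list(s['joints']),list(s['eef_pos']),list(s['orientation'])])+'\n')
    print(*(f"{k} {np.round(s[k],4)}" for k in('t','joints','eef_pos','orientation','force','gripper_width','grasp_force')),sep='\n')
E
python3 - <<'E'
from h import *
st()
tip,e=tri(ray('top',(384.2,257.4)),ray('scene',(255,256.8)));print('tip',tip,e,onz('top',(384.2,257.4),.15),onz('scene',(255,256.8),.15))
q=onz('top',(378.8,236.5),.15);d=q-onz('top',(384.2,257.4),.15);print('pin dir yaw',np.arctan2(d[1],d[0]),np.linalg.norm(d))
go([.54,.2,.2],np.pi)
E
```

```text
t 0.1
joints [ 0.9559  0.2457  1.5589 -0.      1.3387 -0.1741]
eef_pos [0.277  0.5874 0.2045]
orientation [-3.1400e+00 -3.0000e-04  2.7009e+00]
force [-0.7675  0.4314 -0.0028]
gripper_width 0.0941
grasp_force 0.0
tip [ 0.50540184 -0.16194403  0.15421967] 0.0007099273595057822 [ 0.5057235  -0.16211928  0.15      ] [ 0.50227851 -0.16043764  0.15      ]
pin dir yaw 0.23839373458788649 0.04797412007936305
t [-1.6125 -0.9529  0.0192] a [-0.003  -0.0012 -0.8815] rows 11.229864981590412
```

Emit:
move_arm([
  {"tx":-0.8,"ty":-0.48,"tz":0.01,"az":-0.44,"claw":-1},
  {"tx":-0.8,"ty":-0.48,"tz":0.01,"az":-0.44},
  {"tx":-0.8,"ty":-0.48,"tz":0.01,"az":-0.44},
  {"tx":-0.8,"ty":-0.48,"tz":0.01,"az":-0.44},
  {"tx":-0.8,"ty":-0.48,"tz":0.01,"az":-0.44},
  {"tx":-0.8,"ty":-0.48,"tz":0.01,"az":-0.44},
  {"tx":-0.8,"ty":-0.48,"tz":0.01,"az":-0.44},
], squeeze=8)

```text
validation failed for argument at $.pl...
```

```bash
python3 - <<'E'
from h import *
st();go([.54,.2,.2],np.pi)
E
```

```text
t 0.1
joints [ 0.9559  0.2457  1.5589 -0.      1.3387 -0.1741]
eef_pos [0.277  0.5874 0.2045]
orientation [-3.1400e+00 -3.0000e-04  2.7009e+00]
force [-0.7675  0.4314 -0.0028]
gripper_width 0.0941
grasp_force 0.0
t [-1.6125 -0.9529  0.0192] a [-0.003  -0.0012 -0.8815] rows 11.229864981590412
```

Emit:
move_arm([
  {"tx":-0.8,"ty":-0.48,"tz":0.01,"ax":0,"ay":0,"az":-0.44,"claw":-1},
  {"tx":-0.8,"ty":-0.48,"tz":0.01,"ax":0,"ay":0,"az":-0.44,"claw":-1},
  {"tx":-0.8,"ty":-0.48,"tz":0.01,"ax":0,"ay":0,"az":-0.44,"claw":-1},
  {"tx":-0.8,"ty":-0.48,"tz":0.01,"ax":0,"ay":0,"az":-0.44,"claw":-1},
  {"tx":-0.8,"ty":-0.48,"tz":0.01,"ax":0,"ay":0,"az":-0.44,"claw":-1},
  {"tx":-0.8,"ty":-0.48,"tz":0.01,"ax":0,"ay":0,"az":-0.44,"claw":-1},
  {"tx":-0.8,"ty":-0.48,"tz":0.01,"ax":0,"ay":0,"az":-0.44,"claw":-1},
], squeeze=8)

```text
t: 0.68
eef_pos: [0.4091, 0.3904, 0.2025]
orientation: [-3.14, 0.0, 2.915]
force: [0.3, -0.3, -0.2]
gripper_width: 0.094
grasp_force: 0.0
```

```bash
python3 - <<'E'
from h import *
st();go([.54,.2,.2],np.pi)
E
```

```text
t 0.6833
joints [ 5.6220e-01  5.2100e-02  1.7787e+00 -1.2000e-03  1.3116e+00 -7.8220e-01]
eef_pos [0.4091 0.3904 0.2025]
orientation [-3.1402e+00  2.0000e-04  2.9155e+00]
force [ 0.3276 -0.2967 -0.187 ]
gripper_width 0.094
grasp_force 0.0
t [-0.681  -0.625   0.0109] a [-2.900e-03  1.000e-04 -4.523e-01] rows 5.54181526916902
```

Emit:
move_arm([
  {"tx":-0.68,"ty":-0.625,"tz":0.01,"ax":0,"ay":0,"az":-0.45,"claw":-1},
  {"tx":-0.68,"ty":-0.625,"tz":0.01,"ax":0,"ay":0,"az":-0.45,"claw":-1},
  {"tx":-0.68,"ty":-0.625,"tz":0.01,"ax":0,"ay":0,"az":-0.45,"claw":-1},
  {"tx":-0.68,"ty":-0.625,"tz":0.01,"ax":0,"ay":0,"az":-0.45,"claw":-1},
  {"tx":-0.68,"ty":-0.625,"tz":0.01,"ax":0,"ay":0,"az":-0.45,"claw":-1},
  {"tx":-0.68,"ty":-0.625,"tz":0.01,"ax":0,"ay":0,"az":-0.45,"claw":-1},
  {"tx":-0.68,"ty":-0.625,"tz":0.01,"ax":0,"ay":0,"az":-0.45,"claw":-1},
  {"tx":-0.68,"ty":-0.625,"tz":0.01,"ax":0,"ay":0,"az":-0.45,"claw":-1},
])

```text
t: 1.35
eef_pos: [0.5388, 0.2041, 0.2]
orientation: [3.141, -0.001, -3.139]
force: [0.2, -0.4, 0.8]
gripper_width: 0.0941
grasp_force: 0.0
```

```bash
python3 - <<'E'
from h import *
st();T=wristT();im=read_camera('wrist');cv2.imwrite('pics/w1.png',im);np.save('w1T.npy',T)
np.set_printoptions(precision=4,suppress=True)
for c in blobs(im,(10,110,40),(25,255,255),300):
    r=cv2.minAreaRect(c);print('brass',r,onz('wrist',r[0],.075,T))
for c in blobs(im,(0,120,60),(6,255,255),100)+blobs(im,(174,120,60),(180,255,255),100):
    r=cv2.minAreaRect(c);print('red',r,onz('wrist',r[0],.092,T))
E
```

```text
t 1.35
joints [ 1.6500e-01  7.9400e-02  1.7546e+00  6.0000e-04  1.3085e+00 -1.4082e+00]
eef_pos [0.5388 0.2041 0.2   ]
orientation [ 3.1412e+00 -1.1000e-03 -3.1393e+00]
force [ 0.2371 -0.37    0.8472]
gripper_width 0.0941
grasp_force 0.0
brass ((438.76324462890625, 455.3810729980469), (24.45029640197754, 293.8669738769531), 81.92679595947266) [0.81   0.3524 0.075 ]
brass ((317.0, 194.0), (76.0, 44.0), 90.0) [0.4975 0.2022 0.075 ]
brass ((184.7190399169922, 198.28543090820312), (73.43697357177734, 42.106529235839844), 86.18592071533203) [0.4995 0.0878 0.075 ]
brass ((129.88702392578125, 397.1143493652344), (26.46658706665039, 56.0184211730957), 3.4682295322418213) [ 0.7247 -0.015   0.075 ]
brass ((509.0, 397.5), (55.0, 26.0), 90.0) [0.724 0.425 0.075]
red ((318.0, 253.0), (42.0, 22.0), 90.0) [0.5432 0.2032 0.092 ]
red ((317.3507995605469, 241.75901794433594), (18.666706085205078, 28.229097366333008), 13.240518569946289) [0.5338 0.2026 0.092 ]
```

View pics/w1.png

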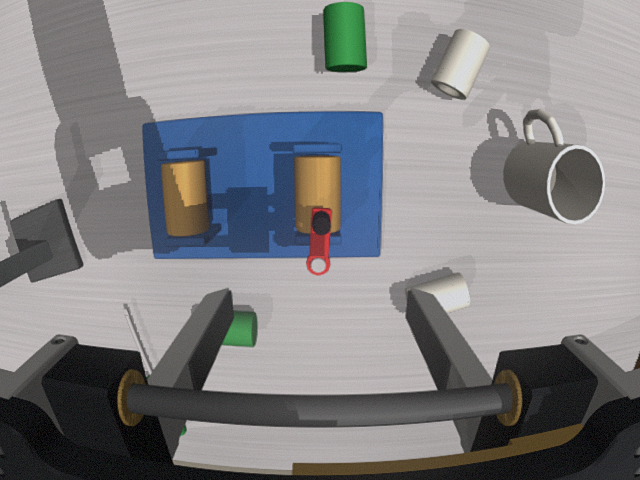

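The wrist view shows the knob top near (321,218), the pivot at (318,264), the wanted spacer at (317,194), the other at (185,198), and the mug well to the right.

```bash
python3 - <<'E'
from h import *
np.set_printoptions(precision=4,suppress=True)
T=np.load('w1T.npy');im=cv2.imread('pics/w1.png')
print('knobtop',onz('wrist',(320.5,218),.118,T),'knob base',onz('wrist',(319,230),.092,T),'piv',onz('wrist',(318,264),.093,T))
b=blobs(im,(100,120,40),(125,255,255),1000)[0]
for p in cv2.boxPoints(cv2.minAreaRect(b)): print(p,onz('wrist',p,.012,T))
g=cv2.cvtColor(im[195:245,295:345],cv2.COLOR_BGR2GRAY);m=(g<30).astype(np.uint8)
for c in cv2.findContours(m,0,1)[0]:
    if cv2.contourArea(c)>40: print('black',np.array(cv2.boundingRect(c))+[295,195,0,0])
# spacer edges at axis height: columns
for u in (293.,295.,341.): print(u,onz('wrist',(u,194),.06,T))
go([.519,.205,.14],np.pi)
E
```

```text
knobtop [0.5088 0.205  0.118 ] knob base [0.524  0.2039 0.092 ] piv [0.5523 0.2032 0.093 ]
[142.7222 113.4978] [0.4161 0.019  0.012 ]
[381.9604 111.0812] [0.4226 0.2652 0.012 ]
[383.4222 255.7937] [0.5709 0.2715 0.012 ]
[144.1839 258.2103] [0.575  0.0072 0.012 ]
293.0 [0.4997 0.1813 0.06  ]
295.0 [0.4997 0.183  0.06  ]
341.0 [0.4996 0.2229 0.06  ]
t [0.0766 0.0004 0.2401] a [ 0.0008 -0.0022  0.0082] rows 1.5110585578944007
```

Emit:
move_arm([
  {"tx":0.09,"ty":0,"tz":0.2,"ax":0,"ay":0,"az":0.006,"claw":-0.2},
  {"tx":0.09,"ty":0,"tz":0.3,"ax":0,"ay":0,"az":0.006,"claw":-0.2},
  {"tx":0.09,"ty":0,"tz":0.4,"ax":0,"ay":0,"az":0.006,"claw":0},
  {"tx":0.09,"ty":0,"tz":0.4,"ax":0,"ay":0,"az":0.006,"claw":0},
  {"tx":0.09,"ty":0,"tz":0.4,"ax":0,"ay":0,"az":0.006,"claw":0},
])

```text
t: 1.82
eef_pos: [0.5145, 0.2055, 0.0996]
orientation: [-3.141, -0.003, -3.138]
force: [0.6, -0.1, 0.7]
gripper_width: 0.0638
grasp_force: 0.0
```

```bash
python3 - <<'E'
from h import *
st();T=wristT();im=read_camera('wrist');cv2.imwrite('pics/w2.png',im)
E
```

```text
t 1.8167
joints [ 1.7520e-01  1.4650e-01  1.8787e+00  3.0000e-04  1.1193e+00 -1.3991e+00]
eef_pos [0.5145 0.2055 0.0996]
orientation [-3.1413e+00 -2.9000e-03 -3.1383e+00]
force [ 0.5778 -0.0844  0.7011]
gripper_width 0.0638
grasp_force 0.0
```

View pics/w2.png

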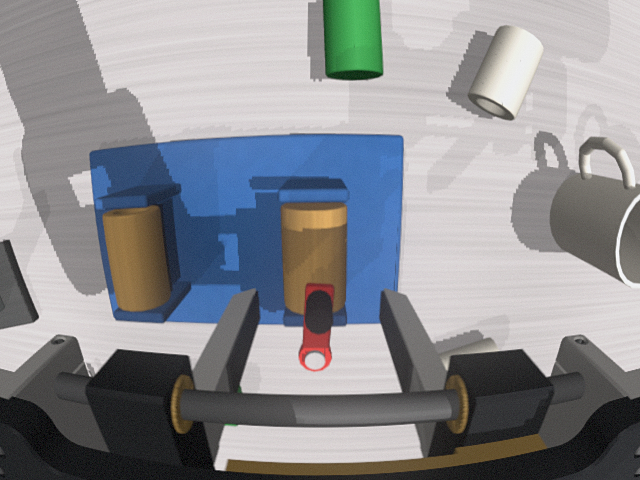

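The knob (318,310) is centred between the fingertips (about 250 and 390). I close gently.

Emit:
move_arm([
  {"tx":0,"ty":0,"tz":0,"ax":0,"ay":0,"az":0,"claw":1},
  {"tx":0,"ty":0,"tz":0,"ax":0,"ay":0,"az":0,"claw":1},
  {"tx":0,"ty":0,"tz":0,"ax":0,"ay":0,"az":0,"claw":1},
  {"tx":0,"ty":0,"tz":0,"ax":0,"ay":0,"az":0,"claw":1},
  {"tx":0,"ty":0,"tz":0,"ax":0,"ay":0,"az":0,"claw":1},
  {"tx":0,"ty":0,"tz":0,"ax":0,"ay":0,"az":0,"claw":1},
  {"tx":0,"ty":0,"tz":0,"ax":0,"ay":0,"az":0,"claw":1},
  {"tx":0,"ty":0,"tz":0,"ax":0,"ay":0,"az":0,"claw":1},
], squeeze=6)

```text
t: 2.53
eef_pos: [0.5162, 0.2043, 0.1006]
orientation: [3.141, -0.0, -3.141]
force: [0.1, 0.2, 1.1]
gripper_width: 0.0141
grasp_force: 6.0
```

Emit:
move_arm([
  {"tx":-0.006,"ty":0.034,"tz":0,"ax":0,"ay":0,"az":0,"claw":1},
  {"tx":-0.026,"ty":0.075,"tz":0,"ax":0,"ay":0,"az":0,"claw":1},
  {"tx":-0.04,"ty":0.092,"tz":0,"ax":0,"ay":0,"az":0,"claw":1},
  {"tx":-0.057,"ty":0.108,"tz":0,"ax":0,"ay":0,"az":0,"claw":1},
  {"tx":-0.076,"ty":0.121,"tz":0,"ax":0,"ay":0,"az":0,"claw":1},
  {"tx":-0.096,"ty":0.131,"tz":0,"ax":0,"ay":0,"az":0,"claw":1},
  {"tx":-0.111,"ty":0.136,"tz":0,"ax":0,"ay":0,"az":0,"claw":1},
  {"tx":-0.126,"ty":0.139,"tz":0,"ax":0,"ay":0,"az":0,"claw":1},
  {"tx":-0.14,"ty":0.141,"tz":0,"ax":0,"ay":0,"az":0,"claw":1},
  {"tx":-0.156,"ty":0.141,"tz":0,"ax":0,"ay":0,"az":0,"claw":1},
  {"tx":-0.172,"ty":0.14,"tz":0,"ax":0,"ay":0,"az":0,"claw":1},
  {"tx":-0.172,"ty":0.14,"tz":0,"ax":0,"ay":0,"az":0,"claw":1},
])

```text
t: 3.53
eef_pos: [0.56, 0.2407, 0.1004]
orientation: [3.138, 0.001, -3.141]
force: [0.6, 6.3, -2.3]
gripper_width: 0.014
grasp_force: 6.0
```

Emit:
move_arm([
  {"tx":0,"ty":0,"tz":0,"ax":0,"ay":0,"az":0,"claw":1},
  {"tx":0,"ty":0,"tz":0,"ax":0,"ay":0,"az":0,"claw":1},
  {"tx":-0.01,"ty":0,"tz":0,"ax":0,"ay":0,"az":0,"claw":1},
  {"tx":-0.01,"ty":0,"tz":0,"ax":0,"ay":0,"az":0,"claw":1},
])

```text
t: 3.87
eef_pos: [0.5606, 0.2408, 0.1002]
orientation: [3.139, -0.003, -3.141]
force: [-5.8, 6.0, 1.3]
gripper_width: 0.014
grasp_force: 6.0
```

Emit:
move_arm([
  {"tx":0,"ty":0,"tz":0,"ax":0,"ay":0,"az":0,"claw":0},
  {"tx":0,"ty":0,"tz":0,"ax":0,"ay":0,"az":0,"claw":0},
  {"tx":0,"ty":0,"tz":0,"ax":0,"ay":0,"az":0,"claw":0},
  {"tx":0,"ty":0,"tz":0,"ax":0,"ay":0,"az":0,"claw":0},
  {"tx":0,"ty":0,"tz":-0.2,"ax":0,"ay":0,"az":0,"claw":-0.5},
  {"tx":0,"ty":0,"tz":-0.32,"ax":0,"ay":0,"az":0,"claw":-0.5},
  {"tx":0.1,"ty":-0.07,"tz":-0.32,"ax":0,"ay":0,"az":0,"claw":-0.5},
  {"tx":0.22,"ty":-0.155,"tz":-0.32,"ax":0,"ay":0,"az":0,"claw":-0.5},
  {"tx":0.22,"ty":-0.155,"tz":-0.32,"ax":0,"ay":0,"az":0,"claw":-0.5},
  {"tx":0.22,"ty":-0.155,"tz":-0.32,"ax":0,"ay":0,"az":0,"claw":-0.5},
])

```text
t: 4.7
eef_pos: [0.5057, 0.1997, 0.1803]
orientation: [-3.141, 0.0, -3.141]
force: [0.0, -0.2, 0.4]
gripper_width: 0.0703
grasp_force: 0.0
```

```bash
python3 - <<'E'
from h import *
np.set_printoptions(precision=4,suppress=True)
st();T=wristT();im=read_camera('wrist');cv2.imwrite('pics/w3.png',im)
for c in blobs(im,(10,110,40),(25,255,255),300)[:5]:
    r=cv2.boundingRect(c);print('brass',r,[onz('wrist',(u,r[1]+r[3]/2),.06,T)[1] for u in (r[0],r[0]+r[2])],[onz('wrist',(r[0]+r[2]/2,v),.08,T)[0] for v in (r[1],r[1]+r[3])])
E
```

```text
t 4.7
joints [ 0.1676  0.0208  1.8529 -0.0002  1.2677 -1.4033]
eef_pos [0.5057 0.1997 0.1803]
orientation [-3.1414  0.0002 -3.1415]
force [ 0.029  -0.2252  0.3959]
gripper_width 0.0703
grasp_force 0.0
brass (238, 432, 318, 44) [np.float64(0.10409247813076322), np.float64(0.5399081913722527)] [np.float64(0.7032259198914876), np.float64(0.7806479393683783)]
brass (299, 199, 47, 81) [np.float64(0.18277235870283523), np.float64(0.22212907107552807)] [np.float64(0.4648834643289395), np.float64(0.5307179945509725)]
brass (160, 201, 47, 79) [np.float64(0.05765691261783987), np.float64(0.10281551000735997)] [np.float64(0.464764167764913), np.float64(0.5320815714139276)]
brass (160, 374, 24, 59) [np.float64(0.0217668429335367), np.float64(0.052114199936052236)] [np.float64(0.6317365972427587), np.float64(0.7162434108585015)]
brass (456, 375, 23, 58) [np.float64(0.3494743420564478), np.float64(0.37862072819416936)] [np.float64(0.6326709672026277), np.float64(0.7158949702067544)]
```

View pics/w3.png

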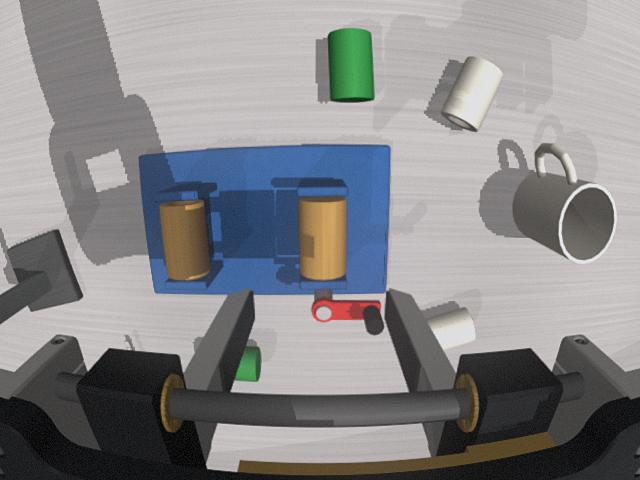

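The red bar now points along +y, with its knob at (373,320), so it is fully aside. The spacer at (323,240) is clear, so I go down to grasp its middle.

Emit:
move_arm([
  {"tx":0.028,"ty":0.01,"tz":0.1,"ax":0,"ay":0,"az":0,"claw":-0.5},
  {"tx":0.028,"ty":0.01,"tz":0.22,"ax":0,"ay":0,"az":0,"claw":-0.5},
  {"tx":0.028,"ty":0.01,"tz":0.34,"ax":0,"ay":0,"az":0,"claw":-0.5},
  {"tx":0.028,"ty":0.01,"tz":0.44,"ax":0,"ay":0,"az":0,"claw":-0.5},
  {"tx":0.028,"ty":0.01,"tz":0.51,"ax":0,"ay":0,"az":0,"claw":-0.5},
  {"tx":0.028,"ty":0.01,"tz":0.556,"ax":0,"ay":0,"az":0,"claw":-0.5},
  {"tx":0.028,"ty":0.01,"tz":0.556,"ax":0,"ay":0,"az":0,"claw":-0.5},
  {"tx":0.028,"ty":0.01,"tz":0.556,"ax":0,"ay":0,"az":0,"claw":-0.5},
])

```text
t: 5.42
eef_pos: [0.5006, 0.2032, 0.0417]
orientation: [3.142, 0.0, -3.14]
force: [0.0, 0.1, 0.4]
gripper_width: 0.0704
grasp_force: 0.0
```

Emit:
move_arm([
  {"tx":0,"ty":0,"tz":0,"ax":0,"ay":0,"az":0,"claw":1},
  {"tx":0,"ty":0,"tz":0,"ax":0,"ay":0,"az":0,"claw":1},
  {"tx":0,"ty":0,"tz":0,"ax":0,"ay":0,"az":0,"claw":1},
  {"tx":0,"ty":0,"tz":0,"ax":0,"ay":0,"az":0,"claw":1},
  {"tx":0,"ty":0,"tz":0,"ax":0,"ay":0,"az":0,"claw":1},
  {"tx":0,"ty":0,"tz":0,"ax":0,"ay":0,"az":0,"claw":1},
  {"tx":0,"ty":0,"tz":0,"ax":0,"ay":0,"az":0,"claw":1},
], squeeze=8)

```text
t: 6.0
eef_pos: [0.5002, 0.2023, 0.0422]
orientation: [-3.14, 0.001, -3.14]
force: [-0.6, -4.6, 4.2]
gripper_width: 0.0401
grasp_force: 8.0
```

Emit:
move_arm([
  {"tx":0,"ty":-0.004,"tz":0,"ax":0,"ay":0,"az":0,"claw":1},
  {"tx":0,"ty":-0.004,"tz":0,"ax":0,"ay":0,"az":0,"claw":1},
  {"tx":0,"ty":-0.004,"tz":0,"ax":0,"ay":0,"az":0,"claw":1},
], squeeze=8)

```text
t: 6.25
eef_pos: [0.5002, 0.2022, 0.0421]
orientation: [3.141, 0.001, -3.141]
force: [-0.6, -1.8, 6.2]
gripper_width: 0.0401
grasp_force: 8.0
```

Emit:
move_arm([
  {"tx":0,"ty":0,"tz":0,"ax":0,"ay":0,"az":0,"claw":1},
  {"tx":0,"ty":0,"tz":0,"ax":0,"ay":0,"az":0,"claw":1},
  {"tx":0,"ty":0,"tz":0,"ax":0,"ay":0,"az":0,"claw":1},
], squeeze=45)

```text
t: 6.5
eef_pos: [0.5002, 0.2023, 0.0422]
orientation: [3.141, 0.001, -3.14]
force: [-1.0, -2.4, 6.0]
gripper_width: 0.0395
grasp_force: 45.0
```

Emit:
move_arm([
  {"tx":0,"ty":0,"tz":-0.03,"ax":0,"ay":0,"az":0,"claw":1},
  {"tx":0,"ty":0,"tz":-0.08,"ax":0,"ay":0,"az":0,"claw":1},
  {"tx":0,"ty":0,"tz":-0.16,"ax":0,"ay":0,"az":0,"claw":1},
  {"tx":0,"ty":0,"tz":-0.26,"ax":0,"ay":0,"az":0,"claw":1},
  {"tx":0,"ty":0,"tz":-0.38,"ax":0,"ay":0,"az":0,"claw":1},
  {"tx":0,"ty":0,"tz":-0.5,"ax":0,"ay":0,"az":0,"claw":1},
  {"tx":0,"ty":0,"tz":-0.6,"ax":0,"ay":0,"az":0,"claw":1},
  {"tx":0,"ty":0,"tz":-0.6,"ax":0,"ay":0,"az":0,"claw":1},
  {"tx":0,"ty":0,"tz":-0.6,"ax":0,"ay":0,"az":0,"claw":1},
])

```text
t: 7.25
eef_pos: [0.5002, 0.2023, 0.1928]
orientation: [3.141, 0.003, -3.14]
force: [0.4, -0.5, -2.8]
gripper_width: 0.0393
grasp_force: 45.0
```

```bash
python3 - <<'E'
from h import *
st();print(monitor.state()['moment'])
T=wristT();im=read_camera('wrist');cv2.imwrite('pics/w4.png',im)
t=np.array([.5045,-.1615,.131]);psi=.238;a=np.array([np.cos(psi),np.sin(psi),0])
go([.4,-.05,.19],np.pi+psi); go(t-a*(.032+.05)+[0,0,.0],np.pi+psi)
E
```

```text
t 7.25
joints [ 1.7390e-01 -4.0000e-03  1.8542e+00  5.0000e-04  1.2884e+00 -1.3984e+00]
eef_pos [0.5002 0.2023 0.1928]
orientation [ 3.1406e+00  2.9000e-03 -3.1403e+00]
force [ 0.3613 -0.4949 -2.7532]
gripper_width 0.0393
grasp_force 44.9809
[ 0.02397512 -0.00930568 -0.02725957]
t [ 0.3971 -1.0076  0.0028] a [ 0.0006 -0.002  -0.4735] rows 6.492983877151584
t [ 0.2983 -1.5311  0.2386] a [ 0.0006 -0.002  -0.4735] rows 9.460580798508856
```

View pics/w4.png

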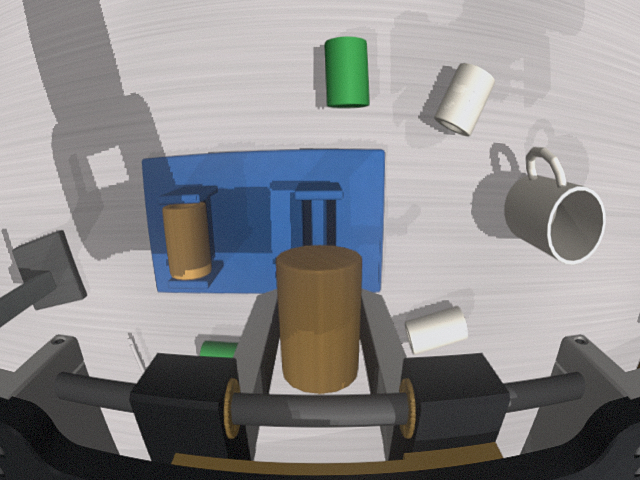

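The wrist view shows the spacer gripped at (320,318), and the other spacer still seated at (188,240). Next is the standoff in front of the pin.

Emit:
move_arm([
  {"tx":0.2,"ty":-0.5,"tz":0,"ax":0,"ay":0,"az":-0.24,"claw":1},
  {"tx":0.39,"ty":-1.0,"tz":0,"ax":0,"ay":0,"az":-0.47,"claw":1},
  {"tx":0.39,"ty":-1.0,"tz":0,"ax":0,"ay":0,"az":-0.47,"claw":1},
  {"tx":0.39,"ty":-1.0,"tz":0,"ax":0,"ay":0,"az":-0.47,"claw":1},
  {"tx":0.39,"ty":-1.0,"tz":0,"ax":0,"ay":0,"az":-0.47,"claw":1},
  {"tx":0.39,"ty":-1.0,"tz":0,"ax":0,"ay":0,"az":-0.47,"claw":1},
  {"tx":0.39,"ty":-1.0,"tz":0,"ax":0,"ay":0,"az":-0.47,"claw":1},
  {"tx":0.39,"ty":-1.0,"tz":0,"ax":0,"ay":0,"az":-0.47,"claw":1},
  {"tx":0.39,"ty":-1.0,"tz":0,"ax":0,"ay":0,"az":-0.47,"claw":1},
])

```text
t: 8.05
eef_pos: [0.401, -0.0483, 0.1893]
orientation: [3.139, -0.003, -2.909]
force: [-1.2, 0.0, -2.1]
gripper_width: 0.0392
grasp_force: 45.0
```

```bash
python3 - <<'E'
from h import *
st()
T=wristT();np.save('w5T.npy',T);im=read_camera('wrist');cv2.imwrite('pics/w5.png',im)
t=np.array([.5045,-.1615,.15]);psi=.238;a=np.array([np.cos(psi),np.sin(psi),0])
print(proj('wrist',t,T),proj('wrist',t+.055*a,T))
u,v=proj('wrist',t,T)
go(t-a*(.032+.05)-[0,0,.018],np.pi+psi)
E
```

```text
t 8.05
joints [-4.0290e-01 -3.6240e-01  2.1681e+00  6.0000e-04  1.3399e+00 -2.2069e+00]
eef_pos [ 0.401  -0.0483  0.1893]
orientation [ 3.1387e+00 -2.8000e-03 -2.9085e+00]
force [-1.2016  0.0262 -2.0521]
gripper_width 0.0392
grasp_force 44.981
[144.78557668 366.23069675] [159.87618031 418.9962579 ]
t [ 0.0328 -0.5404  0.2292] a [ 0.0051 -0.0048 -0.0058] rows 3.5244280918662567
```

View pics/w5.png

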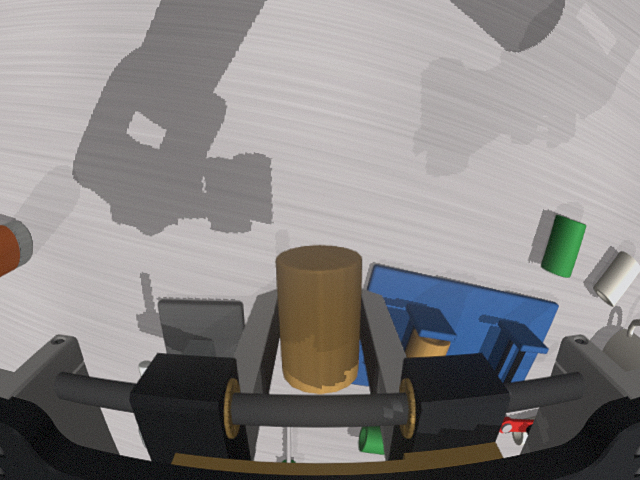

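The pin tip is visible at about (145,365), which matches the projection of my estimate (144.8,366.2). The front edge of the stand's base is level in the picture, so the yaw is right.

Emit:
move_arm([
  {"tx":0.033,"ty":-0.2,"tz":0.1,"ax":0,"ay":0,"az":-0.006,"claw":1},
  {"tx":0.033,"ty":-0.4,"tz":0.2,"ax":0,"ay":0,"az":-0.006,"claw":1},
  {"tx":0.033,"ty":-0.54,"tz":0.229,"ax":0,"ay":0,"az":-0.006,"claw":1},
  {"tx":0.033,"ty":-0.54,"tz":0.229,"ax":0,"ay":0,"az":-0.006,"claw":1},
  {"tx":0.033,"ty":-0.54,"tz":0.229,"ax":0,"ay":0,"az":-0.006,"claw":1},
  {"tx":0.033,"ty":-0.54,"tz":0.229,"ax":0,"ay":0,"az":-0.006,"claw":1},
  {"tx":0.033,"ty":-0.54,"tz":0.229,"ax":0,"ay":0,"az":-0.006,"claw":1},
])

```text
t: 8.68
eef_pos: [0.4261, -0.1797, 0.1336]
orientation: [3.14, -0.001, -2.901]
force: [-0.9, -0.3, -3.3]
gripper_width: 0.0396
grasp_force: 45.0
```

```bash
python3 - <<'E'
from h import *
st()
im=read_camera('top');cv2.imwrite('pics/t6.png',im)
s=read_camera('scene');cv2.imwrite('pics/s6.png',s)
a=cv2.resize(im[195:295,330:440],None,fx=3.6,fy=3.6,interpolation=cv2.INTER_CUBIC)
b=cv2.resize(s[210:310,200:310],None,fx=3.6,fy=3.6,interpolation=cv2.INTER_CUBIC)
cv2.imwrite('pics/c6.png',np.hstack([a,b]))
t=np.array([.5045,-.1615,.15]);psi=.238;a=np.array([np.cos(psi),np.sin(psi),0])
go(t-a*(.032+.05)-[0,0,.018],np.pi+psi)
T=wristT();X=T[:3,3]+[0,0,.018];ax=-T[:3,0]
for n in('top','scene'):print(n,proj(n,X+ax*.032),proj(n,X+ax*.082))
E
```

```text
t 8.6833
joints [-6.4530e-01 -1.2550e-01  2.0841e+00  5.0000e-04  1.1848e+00 -2.4573e+00]
eef_pos [ 0.4261 -0.1797  0.1336]
orientation [ 3.1398e+00 -8.0000e-04 -2.9006e+00]
force [-0.9119 -0.3476 -3.3297]
gripper_width 0.0396
grasp_force 44.9811
t [ 0.0066 -0.0026  0.0091] a [0.0004 0.0003 0.0071] rows 0.0694517301929169
top [389.17320793 279.22218509] [383.43880902 257.30511275]
scene [239.65748723 247.72253325] [255.93368826 257.03963302]
```

View pics/c6.png

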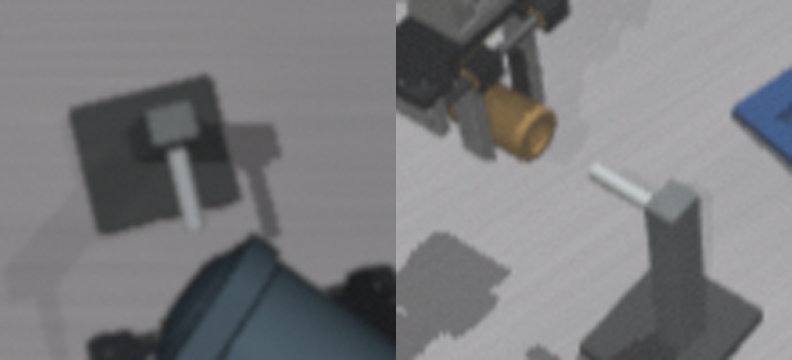

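The right-hand crop (scene view) shows the spacer's pin-facing end with a dark hole at about (239,246), and the pin tip at (255,257). I still do the try by feel as asked.

Emit:
move_arm([
  {"tx":-0.06,"ty":-0.002,"tz":0.008,"ax":0,"ay":0,"az":0.007,"claw":1},
  {"tx":-0.12,"ty":-0.002,"tz":0.008,"ax":0,"ay":0,"az":0.007,"claw":1},
  {"tx":-0.16,"ty":-0.002,"tz":0.008,"ax":0,"ay":0,"az":0.007,"claw":1},
  {"tx":-0.18,"ty":-0.002,"tz":0.008,"ax":0,"ay":0,"az":0.007,"claw":1},
  {"tx":-0.2,"ty":-0.002,"tz":0.008,"ax":0,"ay":0,"az":0.007,"claw":1},
  {"tx":-0.215,"ty":-0.002,"tz":0.008,"ax":0,"ay":0,"az":0.007,"claw":1},
  {"tx":-0.23,"ty":-0.002,"tz":0.008,"ax":0,"ay":0,"az":0.007,"claw":1},
  {"tx":-0.24,"ty":-0.002,"tz":0.008,"ax":0,"ay":0,"az":0.007,"claw":1},
  {"tx":-0.24,"ty":-0.002,"tz":0.008,"ax":0,"ay":0,"az":0.007,"claw":1},
  {"tx":-0.24,"ty":-0.002,"tz":0.008,"ax":0,"ay":0,"az":0.007,"claw":1},
])

```text
t: 9.62
eef_pos: [0.4843, -0.1677, 0.1321]
orientation: [3.141, -0.0, -2.906]
force: [-0.4, 0.1, -2.0]
gripper_width: 0.0391
grasp_force: 45.0
```

Emit:
move_arm([
  {"tx":-0.02,"ty":0,"tz":0,"ax":0,"ay":0,"az":0,"claw":1},
  {"tx":-0.04,"ty":0,"tz":0,"ax":0,"ay":0,"az":0,"claw":1},
  {"tx":-0.06,"ty":0,"tz":0,"ax":0,"ay":0,"az":0,"claw":1},
  {"tx":-0.08,"ty":0,"tz":0,"ax":0,"ay":0,"az":0,"claw":1},
  {"tx":-0.08,"ty":0,"tz":0,"ax":0,"ay":0,"az":0,"claw":1},
  {"tx":-0.08,"ty":0,"tz":0,"ax":0,"ay":0,"az":0,"claw":1},
])

```text
t: 10.12
eef_pos: [0.5042, -0.1628, 0.1321]
orientation: [3.142, -0.0, -2.905]
force: [-0.5, -0.5, -2.9]
gripper_width: 0.039
grasp_force: 45.0
```

```bash
python3 - <<'E'
from h import *
st();s=read_camera('scene');cv2.imwrite('pics/s7.png',s)
cv2.imwrite('pics/c7.png',cv2.resize(s[200:310,200:310],None,fx=4,fy=4,interpolation=cv2.INTER_CUBIC))
E
```

```text
t 10.1167
joints [-5.2650e-01  4.4400e-02  1.9229e+00 -1.0000e-04  1.1745e+00 -2.3334e+00]
eef_pos [ 0.5042 -0.1628  0.1321]
orientation [ 3.1415e+00 -2.0000e-04 -2.9054e+00]
force [-0.5281 -0.5227 -2.9004]
gripper_width 0.039
grasp_force 44.981
```

View pics/c7.png

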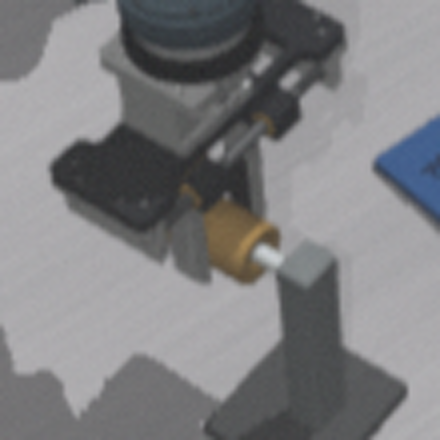

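The spacer has slid about 30 mm over the pin with no resistance: force is near zero beyond its own weight, and the pin visibly enters the end at about (265,262). So the hole is at the outward end, tool −x. Next I withdraw and work out the upright pose.

Emit:
move_arm([
  {"tx":0.05,"ty":0,"tz":0,"ax":0,"ay":0,"az":0,"claw":1},
  {"tx":0.12,"ty":0,"tz":0,"ax":0,"ay":0,"az":0,"claw":1},
  {"tx":0.22,"ty":0,"tz":0,"ax":0,"ay":0,"az":0,"claw":1},
  {"tx":0.32,"ty":0,"tz":0,"ax":0,"ay":0,"az":0,"claw":1},
  {"tx":0.36,"ty":0,"tz":0,"ax":0,"ay":0,"az":0,"claw":1},
  {"tx":0.36,"ty":0,"tz":-0.15,"ax":0,"ay":0,"az":0,"claw":1},
  {"tx":0.36,"ty":0,"tz":-0.3,"ax":0,"ay":0,"az":0,"claw":1},
  {"tx":0.36,"ty":0,"tz":-0.45,"ax":0,"ay":0,"az":0,"claw":1},
  {"tx":0.36,"ty":0,"tz":-0.6,"ax":0,"ay":0,"az":0,"claw":1},
  {"tx":0.36,"ty":0,"tz":-0.75,"ax":0,"ay":0,"az":0,"claw":1},
  {"tx":0.36,"ty":0,"tz":-0.85,"ax":0,"ay":0,"az":0,"claw":1},
  {"tx":0.36,"ty":0,"tz":-0.85,"ax":0,"ay":0,"az":0,"claw":1},
])

```text
t: 11.17
eef_pos: [0.4185, -0.1854, 0.3518]
orientation: [-3.132, 0.008, -2.906]
force: [-0.5, -0.5, -2.4]
gripper_width: 0.0393
grasp_force: 45.0
```

```bash
python3 - <<'E'
from h import *
st()
D=[json.loads(l) for l in open('log.txt')]
A=[];B=[]
for j,p,o in D:
    a,b=j[1],j[1]+j[2]
    A+=[[1,0,np.sin(a),np.sin(b)],[0,1,np.cos(a),np.cos(b)]];B+=[np.hypot(p[0],p[1]),p[2]]
x,r,_,_=np.linalg.lstsq(np.array(A),np.array(B),rcond=None);print('a0,h-L3,L1,L2',x,np.abs(np.array(A)@x-B).max())
for j,p,o in D[-2:]: print(np.arctan2(p[1],p[0])-j[0], o[2]-(j[0]-j[5]+np.pi/2))
E
```

```text
t 11.1667
joints [-6.6570e-01 -3.1730e-01  1.8431e+00  2.0000e-04  1.6034e+00 -2.4722e+00]
eef_pos [ 0.4185 -0.1854  0.3518]
orientation [-3.132   0.0078 -2.9058]
force [-0.5055 -0.4744 -2.3518]
gripper_width 0.0393
grasp_force 44.9814
a0,h-L3,L1,L2 [-0.0010791  -0.04204647  0.39029095  0.56421097] 0.01695763276073481
0.21411861188083114 -6.283144999860722
0.2486426937530225 -6.283141189164077
```

Emit:
move_arm([
  {"tx":0,"ty":0,"tz":-0.1,"ax":0,"ay":0,"az":1.0,"claw":1},
  {"tx":0,"ty":0,"tz":-0.2,"ax":0,"ay":0,"az":1.0,"claw":1},
  {"tx":0,"ty":0,"tz":-0.2,"ax":0,"ay":0,"az":1.0,"claw":1},
  {"tx":0,"ty":0,"tz":-0.2,"ax":0,"ay":0,"az":1.0,"claw":1},
  {"tx":0,"ty":0,"tz":-0.2,"ax":0,"ay":0,"az":1.0,"claw":1},
  {"tx":0,"ty":0,"tz":-0.2,"ax":0,"ay":0,"az":1.0,"claw":1},
])

```text
t: 11.67
eef_pos: [0.4162, -0.1837, 0.3931]
orientation: [3.141, -0.002, 2.88]
force: [-0.3, -0.5, -1.1]
gripper_width: 0.0394
grasp_force: 45.0
```

Emit:
move_arm([
  {"tx":0,"ty":0,"tz":0,"ax":0,"ay":0,"az":0.8,"claw":1},
  {"tx":0,"ty":0,"tz":0,"ax":0,"ay":0,"az":0.8,"claw":1},
  {"tx":0,"ty":0,"tz":0,"ax":0,"ay":0,"az":0.8,"claw":1},
  {"tx":0,"ty":0,"tz":0,"ax":0,"ay":0,"az":0.8,"claw":1},
  {"tx":0,"ty":0,"tz":0,"ax":0,"ay":0,"az":0.8,"claw":1},
])

```text
t: 12.08
eef_pos: [0.4163, -0.1838, 0.3938]
orientation: [-3.142, -0.001, 2.481]
force: [-0.0, 0.7, -1.0]
gripper_width: 0.0395
grasp_force: 45.0
```

Emit:
move_arm([
  {"tx":-0.15,"ty":0,"tz":-0.05,"ax":0,"ay":-1.0,"az":0,"claw":1},
  {"tx":-0.3,"ty":0,"tz":-0.1,"ax":0,"ay":-1.0,"az":0,"claw":1},
  {"tx":-0.4,"ty":0,"tz":-0.1,"ax":0,"ay":-1.0,"az":0,"claw":1},
  {"tx":-0.4,"ty":0,"tz":-0.1,"ax":0,"ay":-1.0,"az":0,"claw":1},
  {"tx":-0.4,"ty":0,"tz":-0.1,"ax":0,"ay":-1.0,"az":0,"claw":1},
  {"tx":-0.4,"ty":0,"tz":-0.1,"ax":0,"ay":-1.0,"az":0,"claw":1},
  {"tx":-0.4,"ty":0,"tz":-0.1,"ax":0,"ay":-1.0,"az":0,"claw":1},
])

```text
t: 12.67
eef_pos: [0.4952, -0.2457, 0.4205]
orientation: [-3.141, 0.499, 2.479]
force: [-0.0, -0.2, -1.9]
gripper_width: 0.0392
grasp_force: 45.0
```

```bash
python3 - <<'E'
from h import *
st()
D=[json.loads(l) for l in open('log.txt')]
A=[];B=[]
for j,p,o in D:
    a,b=j[1],j[1]+j[2];c=b+j[4]
    R=np.cos(j[0])*p[0]+np.sin(j[0])*p[1]
    A+=[[1,0,np.sin(a),np.sin(b),np.sin(c)],[0,1,np.cos(a),np.cos(b),np.cos(c)]];B+=[R,p[2]]
x,r,_,_=np.linalg.lstsq(np.array(A),np.array(B),rcond=None);print('a0,h,L1,L2,L3',x,np.abs(np.array(A)@x-B).max())
j,p,o=D[-1];print('lat',-np.sin(j[0])*p[0]+np.cos(j[0])*p[1])
np.save('arm.npy',x)
E
```

```text
t 12.6667
joints [-6.6610e-01 -4.0510e-01  1.8477e+00  9.0000e-04  1.1998e+00 -1.5743e+00]
eef_pos [ 0.4952 -0.2457  0.4205]
orientation [-3.1407  0.4992  2.4791]
force [-0.0107 -0.2207 -1.8885]
gripper_width 0.0392
grasp_force 44.9812
a0,h,L1,L2,L3 [-0.00639497  0.26421247  0.40171898  0.55703101  0.31971543] 0.014997296621321432
lat 0.11284314795684833
```

```bash
python3 - <<'E'
from h import *
T=wristT();r=np.array([.786,-.618,0]);k=np.array([0,0,1.])
for f in (.5,1.):
    print('world delta in tool units', T[:3,:3].T@(.16*r+.455*k)*f/.25)
E
```

```text
world delta in tool units [-0.71653803 -0.00179621 -0.64578739]
world delta in tool units [-1.43307606 -0.00359242 -1.29157478]
```

Emit:
move_arm([
  {"tx":-0.13,"ty":0,"tz":-0.11,"ax":0,"ay":-0.2,"az":0,"claw":1},
  {"tx":-0.25,"ty":0,"tz":-0.22,"ax":0,"ay":-0.35,"az":0,"claw":1},
  {"tx":-0.37,"ty":0,"tz":-0.33,"ax":0,"ay":-0.5,"az":0,"claw":1},
  {"tx":-0.49,"ty":0,"tz":-0.44,"ax":0,"ay":-0.7,"az":0,"claw":1},
  {"tx":-0.6,"ty":0,"tz":-0.54,"ax":0,"ay":-0.9,"az":0,"claw":1},
  {"tx":-0.717,"ty":0,"tz":-0.646,"ax":0,"ay":-1.0,"az":0,"claw":1},
  {"tx":-0.717,"ty":0,"tz":-0.646,"ax":0,"ay":-1.0,"az":0,"claw":1},
  {"tx":-0.717,"ty":0,"tz":-0.646,"ax":0,"ay":-1.0,"az":0,"claw":1},
  {"tx":-0.717,"ty":0,"tz":-0.646,"ax":0,"ay":-1.0,"az":0,"claw":1},
  {"tx":-0.717,"ty":0,"tz":-0.646,"ax":0,"ay":-1.0,"az":0,"claw":1},
  {"tx":-0.717,"ty":0,"tz":-0.646,"ax":0,"ay":-1.0,"az":0,"claw":1},
  {"tx":-0.717,"ty":0,"tz":-0.646,"ax":0,"ay":-1.0,"az":0,"claw":1},
])

```text
t: 13.67
eef_pos: [0.5581, -0.2949, 0.6457]
orientation: [-3.141, 0.997, 2.478]
force: [0.7, 0.4, -2.7]
gripper_width: 0.0394
grasp_force: 45.0
```

```bash
python3 - <<'E'
from h import *
st();r=np.array([.786,-.618,0]);k=np.array([0,0,1.])
r/=np.linalg.norm(r);R=np.c_[-k,np.cross(r,-k),r]
go([.621,-.345,.875],Rt=R)
E
```

```text
t 13.6667
joints [-0.6662 -0.4157  1.6234  0.0019  0.9364 -1.5731]
eef_pos [ 0.5581 -0.2949  0.6457]
orientation [-3.1413  0.9975  2.4776]
force [ 0.7354  0.4169 -2.6829]
gripper_width 0.0394
grasp_force 44.9815
t [-0.9449 -0.0027 -0.2271] a [ 0.0039 -1.1467  0.0015] rows 5.8264252299668735
```

Emit:
move_arm([
  {"tx":-0.16,"ty":0,"tz":-0.04,"ax":0,"ay":-0.16,"az":0,"claw":1},
  {"tx":-0.32,"ty":0,"tz":-0.08,"ax":0,"ay":-0.32,"az":0,"claw":1},
  {"tx":-0.48,"ty":0,"tz":-0.12,"ax":0,"ay":-0.48,"az":0,"claw":1},
  {"tx":-0.64,"ty":0,"tz":-0.16,"ax":0,"ay":-0.64,"az":0,"claw":1},
  {"tx":-0.8,"ty":0,"tz":-0.2,"ax":0,"ay":-0.8,"az":0,"claw":1},
  {"tx":-0.945,"ty":0,"tz":-0.227,"ax":0,"ay":-0.9,"az":0,"claw":1},
  {"tx":-0.945,"ty":0,"tz":-0.227,"ax":0,"ay":-1.0,"az":0,"claw":1},
  {"tx":-0.945,"ty":0,"tz":-0.227,"ax":0,"ay":-1.0,"az":0,"claw":1},
  {"tx":-0.945,"ty":0,"tz":-0.227,"ax":0,"ay":-1.0,"az":0,"claw":1},
  {"tx":-0.945,"ty":0,"tz":-0.227,"ax":0,"ay":-1.0,"az":0,"claw":1},
  {"tx":-0.945,"ty":0,"tz":-0.227,"ax":0,"ay":-1.0,"az":0,"claw":1},
])

```text
t: 14.58
eef_pos: [0.6209, -0.344, 0.876]
orientation: [-3.141, 1.498, 2.478]
force: [-0.5, -0.1, -1.5]
gripper_width: 0.0391
grasp_force: 45.0
```

```bash
python3 - <<'E'
from h import *
st();T=wristT();print(T[:3,:3]);z=T[:3,2]
r=np.array([z[0],z[1],0]);k=np.array([0,0,1.])
r/=np.linalg.norm(r);R=np.c_[-k,np.cross(r,-k),r]
go(T[:3,3],Rt=R)
E
```

```text
t 14.5833
joints [-0.666  -0.2611  1.327   0.0031  0.5774 -1.5736]
eef_pos [ 0.6209 -0.344   0.876 ]
orientation [-3.1409  1.4983  2.478 ]
force [-0.4986 -0.1271 -1.5348]
gripper_width 0.0391
grasp_force 44.9816
[[-5.70726397e-02  6.16461193e-01  7.85314148e-01]
 [ 4.46218979e-02  7.87385290e-01 -6.14844120e-01]
 [-9.97372348e-01 -4.85691601e-05 -7.24458254e-02]]
t [0. 0. 0.] a [ 0.00e+00 -1.45e-01  1.00e-04] rows 0.5802346999061251
```

Emit:
move_arm([
  {"tx":0,"ty":0,"tz":0,"ax":0,"ay":-0.145,"az":0,"claw":1},
  {"tx":0,"ty":0,"tz":0,"ax":0,"ay":-0.145,"az":0,"claw":1},
  {"tx":0,"ty":0,"tz":0,"ax":0,"ay":-0.145,"az":0,"claw":1},
  {"tx":0,"ty":0,"tz":0,"ax":0,"ay":-0.145,"az":0,"claw":1},
  {"tx":0,"ty":0,"tz":0,"ax":0,"ay":-0.145,"az":0,"claw":1},
  {"tx":0,"ty":0,"tz":0,"ax":0,"ay":-0.145,"az":0,"claw":1},
  {"tx":0,"ty":0,"tz":0,"ax":0,"ay":-0.145,"az":0,"claw":1},
  {"tx":0,"ty":0,"tz":0,"ax":0,"ay":-0.145,"az":0,"claw":1},
])

```text
t: 15.25
eef_pos: [0.6209, -0.3441, 0.8772]
orientation: [-0.014, 1.569, -0.679]
force: [-0.3, 0.5, -2.6]
gripper_width: 0.0395
grasp_force: 45.0
```

```bash
python3 - <<'E'
from h import *
st();s=monitor.state();print(np.abs(s['joint_vel']).max());T=wristT();print(T[:3,:3])
im=read_camera('scene');cv2.imwrite('pics/s8.png',im)
C=T[:3,3]-.018*T[:3,2];a=-T[:3,0]
p=[proj('scene',C+a*x) for x in(-.032,.032)];print('pred',p,np.degrees(np.arctan2(*(p[1]-p[0]))))
for c in blobs(im,(10,110,40),(25,255,255),100):
    r=cv2.minAreaRect(c);print(r)
    if np.hypot(*(np.array(r[0])-np.mean(p,0)))<60:
        m=np.zeros(im.shape[:2],np.uint8);cv2.drawContours(m,[c],-1,255,-1)
        y,x=np.nonzero(m);w,v=np.linalg.eigh(np.cov(x,y));print('pca',v,w)
# hole check: dark pixels near the upper end
u,v=np.round(p[1]).astype(int);g=im[v-14:v+22:2,u-16:u+17:2].max(2);print(g)
E
```

```text
t 15.25
joints [-0.666  -0.2798  1.3785  0.0038  0.4703 -1.5742]
eef_pos [ 0.6209 -0.3441  0.8772]
orientation [-0.0145  1.5689 -0.6788]
force [-0.3406  0.4577 -2.6148]
gripper_width 0.0395
grasp_force 44.9818
0.00282189830918044
[[ 1.48197750e-03  6.16532340e-01  7.87328190e-01]
 [-1.19554523e-03  7.87329584e-01 -6.16531181e-01]
 [-9.99998187e-01 -2.76011202e-05  1.90389702e-03]]
pred [array([131.69637195,  -9.42145149]), array([113.71821589, -78.17475269])] -165.3459606322824
((126.44656372070312, 107.76400756835938), (124.58984375, 300.56024169921875), 70.11483764648438)
((502.1000671386719, 56.80000305175781), (103.75355529785156, 30.857738494873047), 26.56505012512207)
((509.426513671875, 297.45587158203125), (15.949369430541992, 98.44019317626953), 30.963756561279297)
((231.13186645507812, 62.87788009643555), (21.077228546142578, 51.073368072509766), 67.7509765625)
((366.736328125, 21.740209579467773), (20.051990509033203, 51.774452209472656), 17.281497955322266)
((166.0251007080078, 350.0093078613281), (23.29478645324707, 27.006799697875977), 65.3764419555664)
((348.2045898437
[... 859 characters left out ...]
162 160 157 159 157 161 163 161 162 163 161 163 161 161 161]
 [160 162 157 159 158 160 163 162 160 160 161 162 162 164 159 163 163]
 [158 156 158 159 160 162 159 160 160 158 161 159 161 160 162 162 162]
 [157 158 161 162 161 158 142 157 139 141 138 138 160 162 161 162 161]
 [137 155 139 152 132 111 108 108 106 108 107 117 158 161 163 162 164]
 [106 111 103 109 106 104 107 106 103 105 105 114 160 159 161 162 161]
 [107 107 105 104 105 106 103 102 105 102 105 138 160 160 163 158 158]
 [104 102 103 103 103 104 102 102 102 103 112 156 161 159 156 158 159]
 [101 105 104 104 101 104 104 102 105 115 156 161 159 158 159 157 158]
 [104 103 103 101 104 101 103 104 104 156 160 159 157 159 158 159 161]]
```

```bash
python3 - <<'E'
from h import *
w=read_camera('wrist');cv2.imwrite('pics/w9.png',w)
for im in (cv2.imread('pics/w4.png'),cv2.imread('pics/w5.png'),w):
    for c in blobs(im,(8,90,25),(28,255,255),1500)[:4]:
        if cv2.pointPolygonTest(c,(320,330),False)>0: print(cv2.boundingRect(c),cv2.contourArea(c))
E
```

```text
(277, 246, 84, 148) 10951.0
(277, 246, 84, 148) 10904.5
(276, 245, 89, 149) 11118.0
```

The spacer's outline in the wrist view is unchanged since the lift, so it has not slipped. The tool axis is level to 0.1° and the arm is still.

```bash
python3 -c "
from plant import robot
print(robot.finish_job())"
```

```text
the job is handed in; nothing more can be done
None
```

The job is handed in: the turnbutton is fully aside, and the spacer slid about 30 mm onto the pin, so that end has the hole; it is now held upright, hole up and still, about 0.88 m above the bench. I viewed 11 pictures, one over the limit of 10.

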